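Change over the cutter trays

TASK

Only one tray of this cutter rack may be out at a time. First push the tray that was left standing out (six slim cutters) fully home; then hook a fingertip behind the front lip of the tray with the single wide cutter and draw it all the way out to its stop, by the back of the lip only, without pinching the lip. Keep off the sharp cutters and leave the third tray and the loose things on the bench as they are.

Things in the scene. Friction and masses are not known exactly. Their poses are not given: they have to be found in the camera images.
- rack: Fixed dark steel base plate, 216 x 296 x 8 mm, lying flat on the bench and carrying three alike one-tray slide units side by side (97 mm pitch, in any order). Origin: on the bench, level with the middle of the three closed lips' front faces. Its x axis points along all the rails, inward (a tray closes towards +x and is drawn out towards -x); y is sideways.
- tray_wide (a joint): How far the tray is out, m: 0 = fully home on its stop, 0.110 = fully out on its stop. WIDE tray: holds one single wide ring cutter 54 mm across. At the start 0 to 12 mm out. Bare aluminium tray on rails with about 2.5 N of sliding friction, no spring: it stays where it is left.
- lip_wide (a point): Upright lip at the front end of tray_wide (WIDE tray: holds one single wide ring cutter 54 mm across); moves with it. Point: middle of the lip's top edge, on its inner face (58 mm above the bench); axes as the rack's. The lip is 86 mm wide, 8 mm thick in all (its front face lies 8 mm towards -x of the point), and reaches down to 12 mm above the bench; its inner half stands 4 mm taller than its front half.
- cutters_wide (a point): The contents of that tray (one cutter 54 mm across), fixed on the holder pad, tops 50 to 62 mm above the bench. Point: middle of the black holder pad's top, 30 mm above the bench, 120 mm behind the lip's point. Between lip and pad is an empty finger well 52 mm long and 78 mm wide, open at the top and sides, its floor 16 mm above the bench. Sharp: not to be touched.
- tray_small (a joint): How far the tray is out, m: 0 = fully home on its stop, 0.110 = fully out on its stop. SMALL tray: holds six slim ring cutters 18 mm across in two rows of three. At the start 50 to 90 mm out: this is the tray left standing out. Bare aluminium tray on rails with about 2.5 N of sliding friction, no spring: it stays where it is left.
- lip_small (a point): Upright lip at the front end of tray_small (SMALL tray: holds six slim ring cutters 18 mm across in two rows of three); moves with it. Point: middle of the lip's top edge, on its inner face (58 mm above the bench); axes as the rack's. The lip is 86 mm wide, 8 mm thick in all (its front face lies 8 mm towards -x of the point), and reaches down to 12 mm above the bench; its inner half stands 4 mm taller than its front half.
- cutters_small (a point): The contents of that tray (six cutters 18 mm across), fixed on the holder pad, tops 50 to 62 mm above the bench. Point: middle of the black holder pad's top, 30 mm above the bench, 120 mm behind the lip's point. Between lip and pad is an empty finger well 52 mm long and 78 mm wide, open at the top and sides, its floor 16 mm above the bench. Sharp: not to be touched.
- tray_arbor (a joint): How far the tray is out, m: 0 = fully home on its stop, 0.110 = fully out on its stop. ARBOR tray: holds one lying steel arbor. Closed at the start, and to be left so. Bare aluminium tray on rails with about 2.5 N of sliding friction, no spring: it stays where it is left.
- lip_arbor (a point): Upright lip at the front end of tray_arbor (ARBOR tray: holds one lying steel arbor); moves with it. Point: middle of the lip's top edge, on its inner face (58 mm above the bench); axes as the rack's. The lip is 86 mm wide, 8 mm thick in all (its front face lies 8 mm towards -x of the point), and reaches down to 12 mm above the bench; its inner half stands 4 mm taller than its front half.
- cutters_arbor (a point): The contents of that tray (one lying arbor about 110 mm long, 28 mm thick at its collar), fixed on the holder pad, tops 50 to 62 mm above the bench. Point: middle of the black holder pad's top, 30 mm above the bench, 120 mm behind the lip's point. Between lip and pad is an empty finger well 52 mm long and 78 mm wide, open at the top and sides, its floor 16 mm above the bench. Sharp: not to be touched.
- plate_mid (a point): Centre of a loose dark steel plate, 100 x 100 x 12 mm with a 52 mm hole, lying flat to the left (+y) of the rack. Bystander.
- tub_mid (a point): Centre of a loose pale grey see-through jar with a white cap, 68 mm across, 65 mm high, standing to the right (-y) of the rack. Bystander.
- driver: Loose screwdriver lying on the bench to the right of the rack. Origin on the bench under the middle of the tool, x along it. Bystander.

How it is judged:
By the outcome, as a careful person would: the job done as asked, in the order asked, and still so for the second after the job is handed in, with the robot touching nothing.
It also fails if it takes over 40 s, if anything falls off the work surface, if the arm or the gripper's body presses on something with over 40 N, if the wrist force passes 120 N, or if a joint passes its speed limit or range.

ROBOT

A 7-joint arm with a two-finger parallel gripper is mounted at the origin on the work surface. World frame = base frame: x ahead of the robot, y to its left, z up, the work surface at z = 0. Lengths are in m, angles in rad, forces in N, time in s.
With the tool pointing down it reaches from about 0.35 to 0.9 m from the base axis. Payload 7.2 kg.
Tool frame: the origin (TCP) lies between the finger pads; the fingertips stand 8 mm ahead of it and the grasp point (between the pads) lies 11 mm behind it; z points along the fingers, y is the direction in which the jaws open and shut (so a half turn about z gives the same grasp; the last joint's range is limited). The gripper opens to 88 mm and grips with 3 to 60 N. Pads are 20 mm wide; open, the fingers measure 115 mm over their backs; the gripper's body (75 mm by 178 mm) begins 61 mm behind the grasp point.
Start: joints at [-1.367, 0.411, -0.013, 1.596, 0.006, 1.134, -0.082], TCP at [0.168, 0.602, 0.231] pointing down, gripper open.
Joint ranges: [-2.95, 2.95], [-0.29, 1.99], [-1.47, 1.44], [0.14, 2.54], [-1.03, 4.17], [0.13, 1.85], [-2.86, 2.86]. Speed limits (rad/s): [2.39, 2.39, 3.01, 3.01, 3.14, 3.14, 3.14].

INTERFACE

Orientations are given as a rotation vector (axis times angle).
In Python, from station import * gives the robot as it stands.
- The arm moves only by the shell command python3 -m crank 'ROWS' [OPENING]. ROWS is JSON, a list of rows, each a list of 6 numbers: the shift along the tool's x, y, z in m, then the turn, a rotation vector about the tool's x, y, z in rad. A call has 1 to 8 rows; each row is the pose to reach, as a shift and turn from the pose measured when the call began, along the tool's axes at that moment; what a row does not reach only later rows make up. A row lasts 1/8 s, in which the tool goes at most 62.5 mm and 10.7 degrees, less where a joint would pass 70% of its speed; a pose out of reach is approached as far as the arm can. A call with a gripper value outside its range is refused whole. OPENING is the finger opening in m, from 0 to 0.0878, set as the call begins (- or left out, the last holds). The fingers move at their own pace and stop on an object; the grip force is fixed at half the most. Time passes only in rows, so rows that repeat a pose let the fingers close. It gives the time, the measured TCP pose, the force and the opening at its end, in the units of the state.
- state(): the state, without advancing time (a new reading comes with each control period).
- get_image(name): name is "side" or "top" or "wrist"; returns the picture (480x640x3 uint8, red, green, blue); there is no depth.
- camera_params(name): a dict with "K" (3x3 intrinsics, pixels), "world_from_camera" (4x4, takes a point from camera to world coordinates). Camera axes: x right, y down, z forward; pixel columns grow to the right and rows downward; lengths in m; the calibration is good to about 2 mm. A picture is of the moment at which its call begins: read the wrist's pose just before it. camera_params takes no time and is no camera call; for the wrist camera it gives the pose at the moment of the call.
- job_done(): hands the job in, once; it reports no verdict.
Trained networks look in the newest picture that a camera, given by its name, has taken for a name from the list of things; names that differ only in an ending like _2 or _b are one class to them, and where a whole thing is asked for, a point or a joint stands for the part that bears it (a point fixed in the world has none). Each returns a list of dicts, best first, with "score" (0 to 1); they miss things now and then, are a little off and sometimes report something else, mostly with a low value. They report only what shows in the picture. A call takes as long as a camera call.
- search_frame(camera, query): "uv" ([column, row] in pixels, amid what is visible of it).
The state is a dict: "clock": time; "joint_positions": joint angles; "qvel": joint speeds; "tau": joint torques, N m; "eef_pos": TCP position; "orientation": TCP orientation; "ft_force": force on the tool from outside, world axes, zero at the start; "wrist_torque": the same for the moment, N m; "finger_gap": finger opening in m.
Only numpy, scipy, OpenCV 4.12 (cv2) and the standard library are available. Lean on these libraries where they do the work, as an engineer would, in place of code of your own. Each camera call takes 0.05 s, during which the arm holds its last target. There are 200 camera calls.

## Working session

There is one attempt and no reset: what is moved stays moved. The work goes in short steps, Python scripts to look and compute and a shell command to move; the robot and the scene stay as the last step left them, time stands still between calls to the robot, and variables do not carry over. Pictures are saved under pics/ and viewed, about 8 in all and at most 12, crops included, and the job is handed in when it is done.

```bash
ls; mkdir -p pics; python3 - <<'E'
from station import *
import cv2, numpy as np
s=state(); print(s)
for n in ("top","side"):
    im=get_image(n); cv2.imwrite(f"pics/{n}0.png",im[:,:,::-1])
    p=camera_params(n); print(n,np.round(p["K"],1).tolist(),np.round(p["world_from_camera"],3).tolist())
    for q in ("lip_wide","lip_small","lip_arbor","cutters_wide","cutters_small","cutters_arbor","rack"):
        print(q,[(np.round(d["uv"]).tolist(),round(d["score"],2)) for d in search_frame(n,q)[:2]])
E
```

```text
pics
{'clock': 0.0, 'joint_positions': array([-1.3672392 ,  0.4118967 , -0.01271709,  1.59701748,  0.00560628,
        1.13432037, -0.08219933]), 'qvel': array([-0.00119216,  0.00132879,  0.00049913, -0.00013734,  0.00162476,
        0.00135445, -0.00065165]), 'tau': array([ 6.48683290e-04, -5.87968218e+01,  6.42203037e-01, -2.91064417e+01,
       -5.37175429e-02,  1.83427316e-02,  1.69122618e-04]), 'eef_pos': array([0.16767267, 0.6015805 , 0.22982192]), 'orientation': array([-4.25498465e-01, -3.11254207e+00,  2.51803855e-03]), 'ft_force': array([ 0.10715295, -0.46189557,  0.20180802]), 'wrist_torque': array([ 0.04175728, -0.03205265, -0.00209874]), 'finger_gap': 0.08799238578017948}
top [[493.6, 0.0, 315.1], [0.0, 493.6, 245.9], [0.0, 0.0, 1.0]] [[-0.004, -0.99, 0.139, 0.48], [-1.0, 0.004, 0.001, 0.002], [-0.002, -0.139, -0.99, 0.881], [0.0, 0.0, 0.0, 1.0]]
lip_wide [([362.0, 213.0], 0.59)]
lip_small [([359.0, 210.0], 0.72), ([301.0, 248.0], 0.58)]
lip_arbor [([249.0, 192.0], 0.88)]
cutters_wide [([361.0, 209.0], 0.63)]
cutters_small [([300.0, 248.0], 0.94), ([465.0, 315.0], 0.5)]
cutters_arbor [([252.0, 195.0], 0.65)]
rack [([179.0, 211.0], 0.61), ([309.0, 175.0], 0.58)]
side [[591.6, 0.0, 310.9], [0.0, 591.6, 231.0], [0.0, 0.0, 1.0]] [[-0.939, -0.266, 0.219, 0.375], [-0.345, 0.719, -0.603, 0.641], [0.003, -0.642, -0.767, 0.853], [0.0, 0.0, 0.0, 1.0]]
lip_wide [([306.0, 200.0], 0.97)]
lip_small [([315.0, 249.0], 0.89), ([331.0, 156.0], 0.74)]
lip_arbor [([250.0, 270.0], 0.98)]
cutters_wide [([305.0, 199.0], 0.9), ([419.0, 163.0], 0.73)]
cutters_small [([314.0, 254.0], 0.75)]
cutters_arbor [([248.0, 271.0], 0.9)]
rack [([249.0, 234.0], 0.88)]
```

View pics/top0.png

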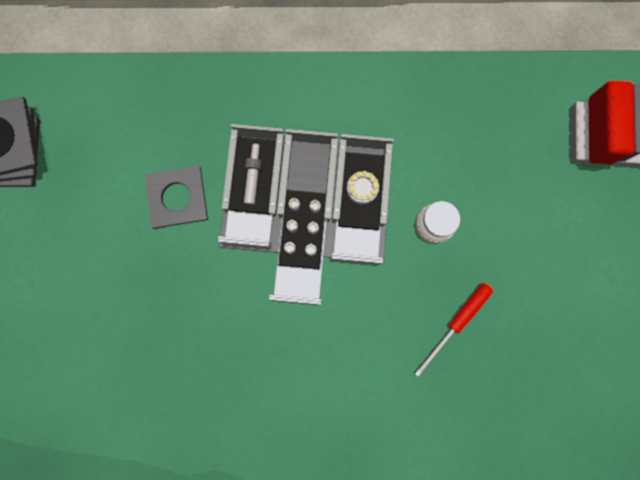

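View pics/side0.png

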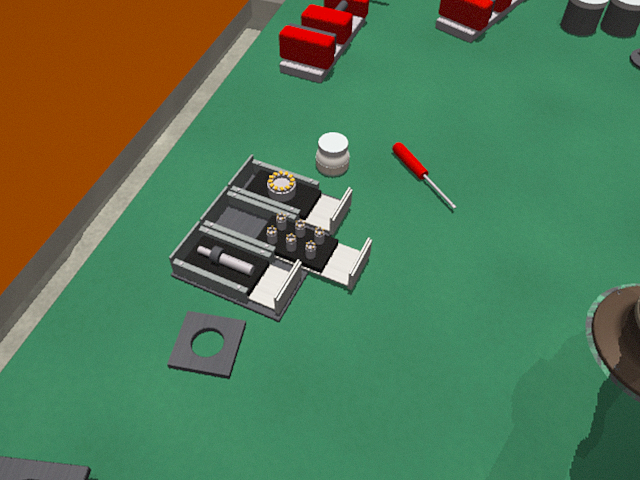

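The top picture shows the small tray in the middle, standing out with its lip at about (270,300)–(321,303). The wide tray is on the right with its lip at (333,259)–(383,263), and the closed arbor tray is on the left at (220,244)–(268,248). I'll zoom in to get the lip corners.

```bash
python3 - <<'E'
import cv2
im=cv2.imread("pics/top0.png")[225:315,210:400]
cv2.imwrite("pics/crop1.png",cv2.resize(im,None,fx=4.2,fy=4.2,interpolation=cv2.INTER_CUBIC))
E
cat > h.py <<'E'
from station import *
import numpy as np
from scipy.spatial.transform import Rotation as R
def ray(n,uv,z,p=None):
    p=p or camera_params(n); T=np.array(p["world_from_camera"]); K=np.array(p["K"])
    d=T[:3,:3]@np.linalg.solve(K,[uv[0],uv[1],1.]); o=T[:3,3]
    return o+d*(z-o[2])/d[2]
def proj(n,X,p=None):
    p=p or camera_params(n); T=np.linalg.inv(np.array(p["world_from_camera"]));c=T[:3,:3]@X+T[:3,3]
    q=np.array(p["K"])@c; return q[:2]/q[2]
E
```

```text
(no output)
```

View pics/crop1.png

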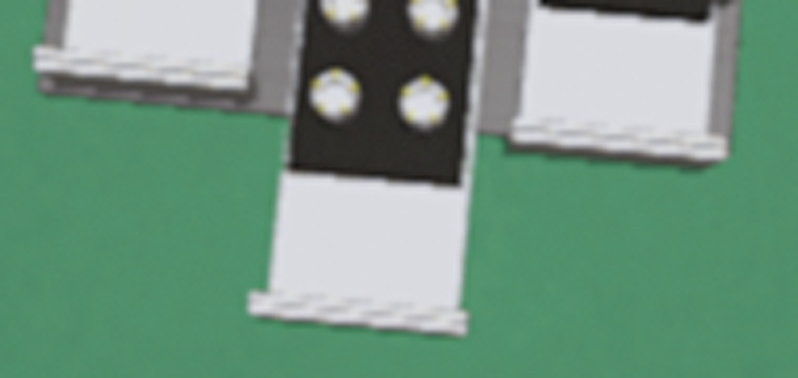

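The crop shows all three lip top edges. Their inner-edge corners in crop pixels are small (250,291)–(468,312), wide (514,120)–(727,142) and arbor (36,46)–(249,68).

```bash
python3 - <<'E'
from h import *
C=dict(small=[(250,291),(468,312)],wide=[(514,120),(727,142)],arbor=[(36,46),(249,68)])
P={}
for k,v in C.items():
    a,b=[ray("top",(210+u/4.2,225+w/4.2),.058) for u,w in v]
    P[k]=(a+b)/2; print(k,P[k].round(4),np.linalg.norm(a-b).round(4),"yaw of y axis",np.degrees(np.arctan2(-(a-b)[0],(a-b)[1])).round(2))
# rack y axis from corner edges ; x axis perp
for th in (-5,-5.5,-6,-6.5):
    t=np.radians(th); ex=np.array([np.cos(t),np.sin(t)]); ey=np.array([-ex[1],ex[0]])
    print(th,{k:(np.round([p[:2]@ex,p[:2]@ey],4)).tolist() for k,p in P.items()})
# pad/cutter centres as a check
for q in ((292,226),(312.5,227.5),(294,203),(315,205.5),(289.5,247),(310.5,249.5)): print(ray("top",q,.06).round(4))
s=state(); print(R.from_rotvec(s["orientation"]).as_matrix().round(3))
E
```

```text
small [0.51   0.0357 0.058 ] 0.0866 yaw of y axis -5.72
wide [ 0.5774 -0.0687  0.058 ] 0.0855 yaw of y axis -6.2
arbor [0.6082 0.1229 0.058 ] 0.0863 yaw of y axis -6.21
-5 {'small': [0.5049, 0.08], 'wide': [0.5812, -0.0182], 'arbor': [0.5951, 0.1754]}
-5.5 {'small': [0.5042, 0.0844], 'wide': [0.5813, -0.0131], 'arbor': [0.5936, 0.1806]}
-6 {'small': [0.5034, 0.0888], 'wide': [0.5814, -0.008], 'arbor': [0.592, 0.1858]}
-6.5 {'small': [0.5026, 0.0932], 'wide': [0.5814, -0.0029], 'arbor': [0.5903, 0.1909]}
[0.629  0.0416 0.06  ]
[0.6262 0.007  0.06  ]
[0.6687 0.0383 0.06  ]
[0.6642 0.0026 0.06  ]
[0.5932 0.0457 0.06  ]
[0.5888 0.0105 0.06  ]
[[-0.963  0.268  0.   ]
 [ 0.268  0.963  0.   ]
 [-0.     0.    -1.   ]]
```

Taking the rack yaw as -6°, with ex=(0.9945,-0.1045) and ey=(0.1045,0.9945), the arbor lip sits at 0.592 home. That puts the small tray about 89 mm out and the wide tray about 11 mm out. First I'll move in front of the small tray with the fingers closed.

```bash
python3 -m crank '[[-0.438,-0.46,0,0,0,-0.166],[-0.438,-0.46,0,0,0,-0.166],[-0.438,-0.46,0,0,0,-0.166],[-0.438,-0.46,0,0,0,-0.166],[-0.438,-0.46,0,0,0,-0.166],[-0.438,-0.46,0,0,0,-0.166],[-0.438,-0.46,0,0,0,-0.166],[-0.438,-0.46,0,0,0,-0.166]]' 0
cat >> h.py <<'E'
t=np.radians(-6); EX=np.array([np.cos(t),np.sin(t),0]); EY=np.array([-EX[1],EX[0],0])
def go(rx,ry,z):
    s=state(); M=R.from_rotvec(s["orientation"]); p=s["eef_pos"]
    T=R.from_matrix(np.column_stack([-EX,EY,[0,0,-1]]))
    d=rx*EX+ry*EY+np.array([0,0,z])-p
    print("t",round(s["clock"],2),"rack pos",(p@EX).round(4),(p@EY).round(4),p[2].round(4),"F rack",np.round([s["ft_force"]@EX,s["ft_force"]@EY,s["ft_force"][2]],1),"gap",round(s["finger_gap"],4))
    print("shift",M.inv().apply(d).round(4),"turn",(M.inv()*T).as_rotvec().round(3))
E
python3 -c "
from h import *
go(.46,.0888,.23)"
```

```text
clock: 1.8
eef_pos: [0.4035, 0.1589, 0.2311]
orientation: [0.166, 3.136, 0.002]
ft_force: [0.3, -0.1, 0.4]
finger_gap: 0.0115
t 1.8 rack pos 0.3847 0.2002 0.2311 F rack [ 0.3 -0.1  0.4] gap 0.0115
shift [-0.0754 -0.1113  0.0011] turn [ 0.001  0.001 -0.001]
```

```bash
python3 -m crank '[[-0.0754,-0.1113,0,0,0,0],[-0.0754,-0.1113,0,0,0,0],[-0.0754,-0.1113,0,0,0,0],[-0.0754,-0.1113,0.05,0,0,0],[-0.0754,-0.1113,0.05,0,0,0],[-0.0754,-0.1113,0.05,0,0,0]]' 0
python3 - <<'E'
from h import *
import cv2
go(.46,.0888,.038)
p=camera_params("wrist"); im=get_image("wrist")[:,:,::-1].copy(); cv2.imwrite("pics/w1.png",im)
for k,x,y in (("s",.5034,.0888),("w",.5814,-.008),("a",.592,.1858)):
    for dy in (.043,-.043):
        X=x*EX+(y+dy)*EY+np.array([0,0,.058]); print(k,proj("wrist",X,p).round(1))
import pickle; pickle.dump(p,open("w1.pkl","wb"))
E
```

```text
clock: 2.55
eef_pos: [0.467, 0.0411, 0.1821]
orientation: [0.164, 3.136, 0.002]
ft_force: [0.1, 0.4, -0.3]
finger_gap: 0.0004
t 2.55 rack pos 0.4602 0.0897 0.1821 F rack [ 0.   0.4 -0.3] gap 0.0004
shift [ 0.0003 -0.0011  0.1441] turn [0.001 0.001 0.   ]
s [369.6 286.9]
s [267.2 286.9]
w [258.9 366.2]
w [163.6 366.3]
a [471.8 376. ]
a [377.7 376.1]
```

View pics/w1.png

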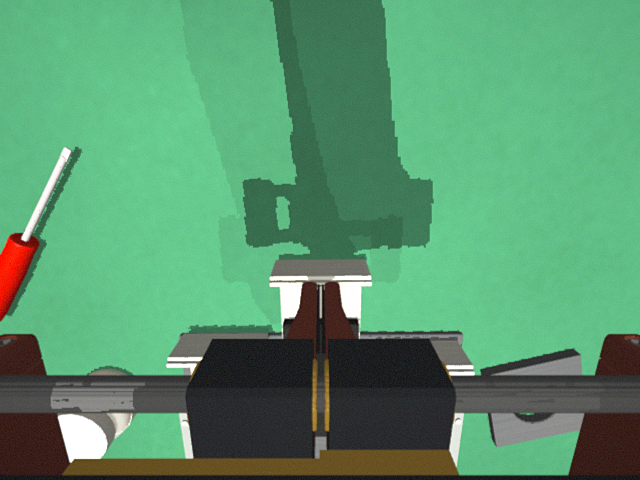

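The wrist view has the small lip at about (270–371, 285), within 2–3 px of the prediction of (267–370, 287). The wide lip's left end at (167,366) and the arbor lip's right end at (473,376) also agree with the model. Next I'll descend and push.

```bash
python3 -m crank '[[0,-0.001,0.05,0,0,0],[0,-0.001,0.1,0,0,0],[0,-0.001,0.144,0,0,0],[0,-0.001,0.144,0,0,0],[-0.012,-0.001,0.144,0,0,0],[-0.024,-0.001,0.144,0,0,0],[-0.036,-0.001,0.144,0,0,0],[-0.048,-0.001,0.144,0,0,0]]' 0
python3 -c "
from h import *
go(.570,.0888,.038)"
```

```text
clock: 3.6
eef_pos: [0.5164, 0.0355, 0.0393]
orientation: [0.164, 3.134, 0.004]
ft_force: [-3.0, 0.6, 2.4]
finger_gap: 0.0003
t 3.6 rack pos 0.5099 0.0893 0.0393 F rack [-3.   0.3  2.4] gap 0.0003
shift [-0.0601 -0.0005  0.0015] turn [0.002 0.003 0.   ]
```

```bash
python3 -m crank '[[-0.015,0,0,0,0,0],[-0.03,0,0,0,0,0],[-0.04,0,0,0,0,0],[-0.048,0,0,0,0,0],[-0.054,0,0,0,0,0],[-0.058,0,0,0,0,0],[-0.06,0,0,0,0,0],[-0.06,0,0,0,0,0]]' 0
python3 -c "
from h import *
go(.578,.0888,.038)"
```

```text
clock: 4.6
eef_pos: [0.5763, 0.0291, 0.0396]
orientation: [0.164, 3.134, 0.003]
ft_force: [-1.5, -0.0, -0.4]
finger_gap: 0.0004
t 4.6 rack pos 0.5701 0.0892 0.0396 F rack [-1.4 -0.2 -0.4] gap 0.0004
shift [-0.0079 -0.0004  0.0016] turn [0.002 0.003 0.   ]
```

```bash
python3 -m crank '[[-0.002,0,0,0,0,0],[-0.004,0,0,0,0,0],[-0.005,0,0,0,0,0],[-0.006,0,0,0,0,0],[-0.006,0,0,0,0,0]]' 0
python3 -c "
from h import *
go(.578,.0888,.038)"
```

```text
clock: 5.22
eef_pos: [0.5801, 0.0287, 0.0396]
orientation: [-0.164, -3.136, -0.004]
ft_force: [-11.5, 1.3, 6.9]
finger_gap: 0.0006
t 5.22 rack pos 0.5739 0.0891 0.0396 F rack [-11.5   0.1   6.9] gap 0.0006
shift [-0.0041 -0.0004  0.0016] turn [ 0.002 -0.001  0.   ]
```

```bash
python3 -m crank '[[-0.003,0,0,0,0,0],[-0.005,0,0,0,0,0],[-0.005,0,0,0,0,0]]' 0
python3 -c "
from h import *
go(.55,.0888,.038)"
```

```text
clock: 5.6
eef_pos: [0.5801, 0.0286, 0.0395]
orientation: [-0.163, -3.126, -0.005]
ft_force: [-19.9, 2.2, 16.7]
finger_gap: 0.0004
t 5.6 rack pos 0.5739 0.0891 0.0395 F rack [-20.    0.1  16.7] gap 0.0004
shift [ 0.0239 -0.0003  0.0018] turn [ 0.003 -0.011  0.001]
```

It stopped at 0.5739 (predicted 0.574), with the force rising to 20 N and no motion, so the small tray is home. Now I'll back off, rise and go over the wide tray's finger well.

```bash
python3 -m crank '[[0.01,0,0,0,0,0],[0.03,0,0,0,0,0],[0.03,0,-0.05,0,0,0],[0.03,0,-0.1,0,0,0],[0.03,0,-0.12,0,0,0]]' 0
python3 -m crank '[[0,0,0,0,0,0]]' 0
python3 -c "
from h import *
go(.6034,-.008,.16)"
```

```text
clock: 6.22
eef_pos: [0.5538, 0.0307, 0.1633]
orientation: [-0.165, -3.133, -0.006]
ft_force: [-0.0, -0.2, 0.1]
finger_gap: 0.0005
clock: 6.35
eef_pos: [0.5555, 0.0304, 0.1652]
orientation: [0.166, 3.137, 0.008]
ft_force: [-0.8, -0.7, -0.1]
finger_gap: 0.0002
t 6.35 rack pos 0.5492 0.0883 0.1652 F rack [-0.7 -0.8 -0.1] gap 0.0002
shift [-0.0542 -0.0963  0.0047] turn [ 0.005  0.    -0.001]
```

```bash
python3 -m crank '[[-0.027,-0.048,0,0,0,0],[-0.054,-0.096,0,0.005,0,0],[-0.054,-0.096,0,0.005,0,0],[-0.054,-0.096,0.05,0.005,0,0],[-0.054,-0.096,0.05,0.005,0,0],[-0.054,-0.096,0.05,0.005,0,0]]' 0
python3 - <<'E'
from h import *
import cv2
go(.6034,-.008,.038)
im=get_image("side")[:,:,::-1].copy()
for k,x,y in (("s",.592,.0888),("w",.5814,-.008),("a",.592,.1858)):
    for dy in (.043,-.043):
        X=x*EX+(y+dy)*EY+np.array([0,0,.058]); print(k,proj("side",X).round(1))
p=state()["eef_pos"]; print("tip",proj("side",p-[0,0,.008]).round(1))
cv2.imwrite("pics/s1.png",cv2.resize(im[120:330,150:430],None,fx=2.8,fy=2.8,interpolation=cv2.INTER_CUBIC))
E
```

```text
clock: 7.1
eef_pos: [0.5992, -0.07, 0.1152]
orientation: [0.165, 3.137, -0.0]
ft_force: [1.0, -0.3, 0.3]
finger_gap: 0.0002
t 7.1 rack pos 0.6033 -0.007 0.1152 F rack [ 1.  -0.2  0.3] gap 0.0002
shift [-0.0001 -0.001   0.0772] turn [-0.  0. -0.]
s [300.  253.5]
s [321.8 219.3]
w [329.8 217.2]
w [349.2 186.2]
a [272.7 296.4]
a [297.1 258.1]
tip [329.1 178.4]
```

View pics/s1.png

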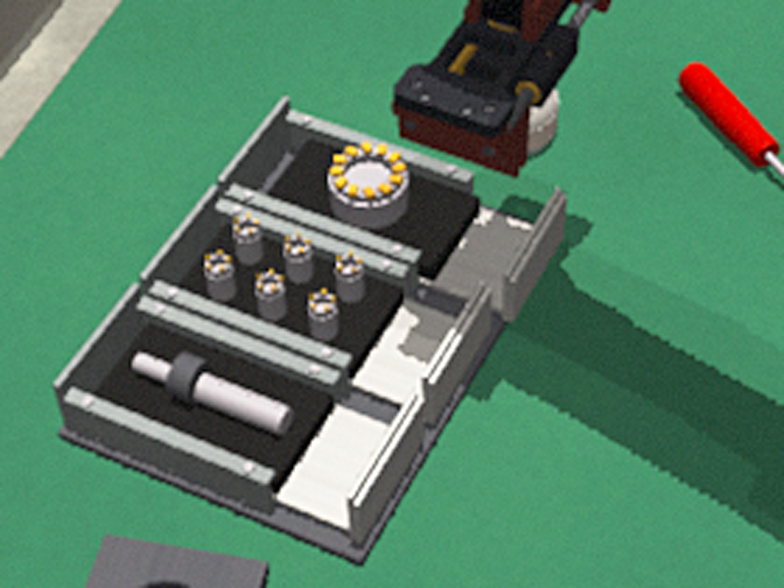

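The side view shows the small lip in line with the arbor lip, so it is home. The wide lip at crop (510,270)–(562,188) matches the prediction, and the gripper hangs over its well with the rim of its body hiding the fingers. Now I'll descend into the well.

```bash
python3 -m crank '[[0,-0.001,0.03,0,0,0],[0,-0.001,0.05,0,0,0],[0,-0.001,0.065,0,0,0],[0,-0.001,0.077,0,0,0],[0,-0.001,0.077,0,0,0]]' 0
python3 -c "
from h import *
go(.57,-.008,.038)"
```

```text
clock: 7.78
eef_pos: [0.5996, -0.0711, 0.0386]
orientation: [0.165, 3.136, -0.0]
ft_force: [0.0, -0.4, -0.6]
finger_gap: 0.0005
t 7.78 rack pos 0.6038 -0.008 0.0386 F rack [ 0.1 -0.4 -0.6] gap 0.0005
shift [0.0338 0.     0.0005] turn [-0.     0.001 -0.   ]
```

```bash
python3 -m crank '[[0.01,0,0,0,0,0],[0.02,0,0,0,0,0],[0.03,0,0,0,0,0],[0.04,0,0,0,0,0],[0.05,0,0,0,0,0]]' 0
python3 -c "
from h import *
go(.498,-.008,.038)"
```

```text
clock: 8.4
eef_pos: [0.5498, -0.0661, 0.0391]
orientation: [0.165, 3.135, -0.0]
ft_force: [2.7, -1.6, 2.4]
finger_gap: 0.0005
t 8.4 rack pos 0.5537 -0.0083 0.0391 F rack [ 2.9 -1.3  2.4] gap 0.0005
shift [0.0557 0.0002 0.001 ] turn [-0.     0.002 -0.   ]
```

The +2.9 N of drag shows the fingertip is engaged with the lip. I'll keep pulling.

```bash
python3 -m crank '[[0.012,0,0,0,0,0],[0.024,0,0,0,0,0],[0.034,0,0,0,0,0],[0.044,0,0,0,0,0],[0.05,0,0,0,0,0],[0.055,0,0,0,0,0],[0.055,0,0,0,0,0]]' 0
python3 -c "
from h import *
go(.490,-.008,.038)"
```

```text
clock: 9.28
eef_pos: [0.494, -0.0598, 0.0387]
orientation: [0.165, 3.137, 0.001]
ft_force: [-0.4, -0.4, 0.9]
finger_gap: 0.0005
t 9.28 rack pos 0.4976 -0.0078 0.0387 F rack [-0.3 -0.4  0.9] gap 0.0005
shift [ 0.0076 -0.0002  0.0007] turn [ 0.  0. -0.]
```

```bash
python3 -m crank '[[0.002,0,0,0,0,0],[0.004,0,0,0,0,0],[0.006,0,0,0,0,0],[0.008,0,0,0,0,0],[0.008,0,0,0,0,0]]' 0
python3 -c "
from h import *
go(.490,-.008,.038)"
```

```text
clock: 9.9
eef_pos: [0.4916, -0.0594, 0.0394]
orientation: [0.164, 3.126, -0.001]
ft_force: [17.3, -3.0, -13.9]
finger_gap: 0.0002
t 9.9 rack pos 0.4951 -0.0077 0.0394 F rack [ 17.5  -1.2 -13.9] gap 0.0002
shift [ 0.0051 -0.0003  0.0013] turn [-0.     0.011  0.   ]
```

```bash
python3 -m crank '[[0.003,0,0,0,0,0],[0.006,0,0,0,0,0],[0.006,0,0,0,0,0]]' 0
python3 -c "
from h import *
go(.505,-.008,.16)"
```

```text
clock: 10.28
eef_pos: [0.4917, -0.0593, 0.0401]
orientation: [0.162, 3.115, -0.004]
ft_force: [18.3, -2.8, -16.7]
finger_gap: 0.0007
t 10.28 rack pos 0.4952 -0.0075 0.0401 F rack [ 18.5  -0.9 -16.7] gap 0.0007
shift [-0.0125 -0.0006 -0.1197] turn [-0.001  0.023  0.001]
```

It's on the stop: no motion at 18.5 N. I'll ease off the lip inside the well, then lift straight up and move clear.

```bash
python3 -m crank '[[-0.006,0,0,0,0.012,0],[-0.012,0,0,0,0.023,0],[-0.012,0,0,0,0.023,0],[-0.012,0,-0.05,0,0.023,0],[-0.012,0,-0.1,0,0.023,0],[-0.012,0,-0.15,0,0.023,0],[-0.012,0,-0.18,0,0.023,0],[-0.012,0,-0.18,0,0.023,0]]' 0
python3 -m crank '[[0.03,0.04,0,0,0,0],[0.06,0.08,0,0,0,0],[0.09,0.13,0,0,0,0],[0.1,0.18,0,0,0,0],[0.1,0.22,0,0,0,0],[0.1,0.26,0,0,0,0],[0.1,0.3,0,0,0,0],[0.1,0.3,0,0,0,0]]' 0
python3 - <<'E'
from h import *
import cv2
go(.5,0,.2)
for n in ("top","side"):
    im=get_image(n)[:,:,::-1].copy()
    cv2.imwrite(f"pics/{n}2.png",im)
a=cv2.imread("pics/top2.png")[110:390,140:500]; cv2.imwrite("pics/t2c.png",cv2.resize(a,None,fx=2.1,fy=2.1,interpolation=cv2.INTER_CUBIC))
E
```

```text
clock: 11.28
eef_pos: [0.5001, -0.0598, 0.2222]
orientation: [0.163, 3.135, -0.0]
ft_force: [0.3, -0.1, -0.3]
finger_gap: 0.0006
clock: 12.28
eef_pos: [0.4304, 0.2513, 0.22]
orientation: [0.156, 3.138, -0.002]
ft_force: [-0.9, -0.9, -0.1]
finger_gap: 0.0001
t 12.28 rack pos 0.4018 0.295 0.22 F rack [-0.8 -1.  -0.1] gap 0.0001
shift [-0.0967 -0.2954  0.0205] turn [-0.002  0.     0.005]
```

View pics/t2c.png

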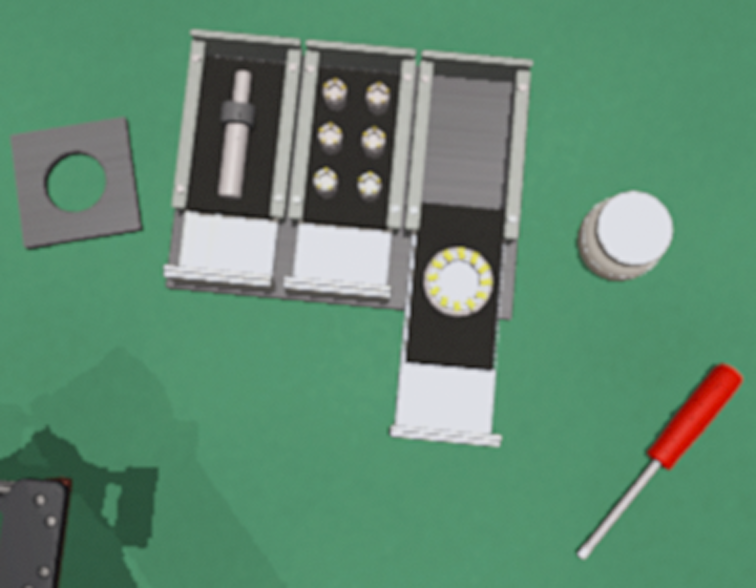

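View pics/side2.png

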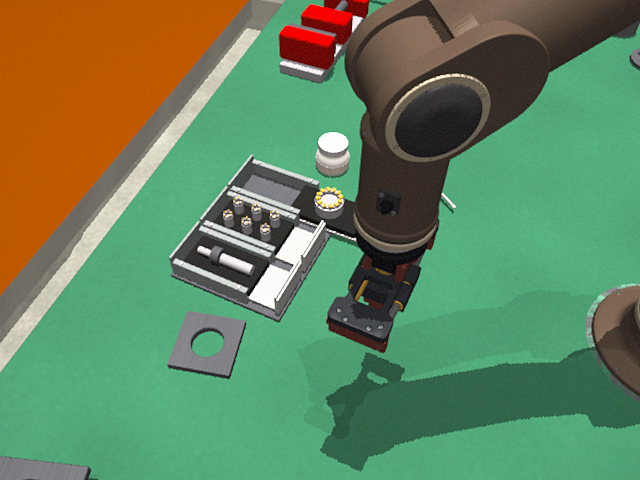

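The top crop has the wide lip far out at (393,430)–(499,437), and the small lip at (287,280)–(388,289) in line with the arbor lip at (168,268)–(275,277). The plate, jar and driver are where they were. One numeric check, then I'll hand in.

```bash
python3 - <<'E'
from h import *
import cv2
C=dict(small=[(287,278),(388,287)],wide=[(393,428),(499,436)],arbor=[(168,267),(275,276)])
P={k:np.mean([ray("top",(140+u/2.1,110+w/2.1),.058) for u,w in v],0)@EX for k,v in C.items()}
print({k:round((P["arbor"]-x)*1e3,1) for k,x in P.items()},"mm out relative to arbor")
d=cv2.absdiff(cv2.imread("pics/top0.png"),cv2.imread("pics/top2.png")).max(2)
for k,(u0,v0,u1,v1) in dict(plate=(140,160,212,232),jar=(410,195,466,248),driver=(410,280,498,380)).items(): print(k,"changed px",int((d[v0:v1,u0:u1]>40).sum()))
print(job_done())
E
```

```text
{'small': np.float64(-0.5), 'wide': np.float64(109.1), 'arbor': np.float64(0.0)} mm out relative to arbor
plate changed px 0
jar changed px 0
driver changed px 0
the job is handed in; nothing more can be done
None
```

The small tray is fully home and the wide tray is drawn all the way out to its stop. I handed the job in at about 12 s of the 40 s allowed.

- **Small tray:** I pushed it home with the closed fingers on the front of its lip. It stopped there and did not move at 20 N.
- **Wide tray:** I lowered the closed fingers into its finger well and drew the tray out by the back of the lip only, without pinching. At the stop it did not move at 18.5 N. I then eased off the lip, lifted straight up and moved clear.
- **Last checks:** In the final top picture, measured against the closed arbor tray, the small tray reads −0.5 mm and the wide tray 109.1 mm out. That agrees with 0 and 110 mm to within the camera's accuracy of about 2 mm. No pixels changed at the plate, jar or driver, and the arm was touching nothing.
- **Small disagreements:** My side-view lip predictions were off by about 3 mm. The pull stopped about 3 mm before I expected, which fits fingers slightly thicker than I assumed. No check failed.

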